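Clear the bench drop tester and reset its peak hand to zero

TASK

The drop test is over: take the steel drop weight off the tester's platen and stand it gently, upright, in the middle of the large flat rubber disc on the bench to the right of the tester (between the two jars), so that the thin live hand goes back to zero. Then reset the peak hand: press the black dial knob down lightly until its clutch takes hold and, keeping it pressed, turn it anticlockwise (seen from above), taking a fresh grip as often as needed, until the peak hand is back on its zero stop. Let go of everything and leave the jars where they stand.

Things in the scene. Friction and masses are not known exactly. Their poses are not given: they have to be found in the camera images.
- tester: Bench drop tester, grey instrument box fixed to the bench, 190 mm deep (its x), 320 mm wide (its y), aluminium deck 60 mm above the bench. Origin under its middle at bench height; front faces -x, z up. In its frame (mm): platen axis at (0, +88), drop-height post at (0, 0), glazed dial 130 mm across and reset knob on one axis at (0, -76); dial glass 75 and bezel 77 above the bench.
- post_top (a point): Top of the rigid steel drop-height post, 245 mm above the bench: 14 mm thick, a 24 mm collar 190 to 206 mm up, its screw out to 28 mm towards +x. It stands 76 mm from the knob axis, 88 mm from the platen axis. A wide gripper body meets it when turned towards it: keep the gripper's long side within 0.75 rad of the tester's x axis, so one grip turns the knob about 1.5 rad at most.
- platen: The platen: steel disc of 90 mm faced with a bonded black rubber pad, 84 mm above the bench at its top when empty, on a spring (4 N/mm, sinks about 1.7 mm under the weight). Origin on its axis, 18 mm below the top of the pad.
- reset_knob: Round black ribbed reset knob, 44 mm across, gripping part 10 to 40 mm above the dial glass. Origin on its upright axis at glass height (75 mm above the bench). Let go, a light spring (0.4 N/mm, 1.2 N at the top) holds it up and it spins freely, moving nothing. Keep the fingertips 10 mm or more above the glass when gripping: it is pressed down 3 to 8 mm. Full travel 9.8 mm.
- knob_top (a point): Middle of the knob's upper face, 115 mm above the bench when released. Pressed, the knob has 2 to 6 mm of free travel (clutch wear, cannot be seen); then a friction clutch meets the peak hand's hub and the push stiffens to 6 N/mm. From about 4 N it takes the hand along, 8 to 15 N is right, above 30 N the spindle is damaged. At the zero stop the clutch just slips: turning on does no harm.
- peak_hand: The peak hand under the dial glass: the broad dark hand with a spade head, 50 mm from the axis to the tip, with a friction hub; origin on the knob axis about 65 to 69 mm above the bench. It stays where it was pushed and turns with the pressed knob.
- peak_reading (a joint): Angle of the peak hand in rad, clockwise positive seen from above; 0 on its zero stop, where the hand points to the first scale mark, in the direction (-x, +y) of the tester's frame (towards the robot and left); full scale is 4.71. It starts between 2.0 and 3.0. With a load on the platen the live hand keeps it from zero.
- live_hand (a joint): Angle of the thin needle (live hand, 52 mm long, below the peak hand) in rad, clockwise positive; it follows the load on the platen, 0.13 rad per newton, 0 when the platen is empty, and pushes the peak hand ahead of itself.
- drop_weight: Turned steel drop weight, 0.55 to 0.85 kg, standing on the platen at the start: body 56 mm across up to 43 mm, neck 18 mm across from 45 to 56 mm, round grip 36 mm across from 62 to 86 mm, 88 mm tall in all. Origin in the middle of its foot, z up along its axis.
- rest_disc: Flat loose black rubber disc, 80 mm across and 12 mm thick, lying on the bench to the right of the tester: the rest for the drop weight. Origin in the middle of its underside.
- jar_a: Square clear jar with black screw lid, 62 mm wide, 104 mm tall, standing on the bench nearer the robot than the disc; not to be moved. Origin in the middle of its foot.
- jar_b: The same kind of jar, standing beyond the disc; not to be moved. Origin in the middle of its foot.
Mind the look-alikes: they are no part of the job. Leave any orange look-alike of the drop_weight alone.

How it is judged:
By the outcome, as a careful person would: the job done as asked, in the order asked, and still so for the second after the job is handed in, with the robot touching nothing.
It also fails if it takes over 69 s, if anything falls off the work surface, if the arm or the gripper's body presses on something with over 40 N, if the wrist force passes 120 N, or if a joint passes its speed limit or range.

ROBOT

A 7-joint arm with a two-finger parallel gripper is mounted at the origin on the work surface; the furniture and walls round the work are solid. World frame = base frame: x ahead of the robot, y to its left, z up, the work surface at z = 0. Lengths are in m, angles in rad, forces in N, time in s.
With the tool pointing down it reaches from about 0.35 to 0.9 m from the base axis. Payload 8.1 kg.
Tool frame: the origin (TCP) lies midway between the tips of the shut fingers; the grasp point (between the pads) lies arm.grasp_offset behind it (arm.grasp_offset is the distance from the TCP to the grasp point, in m); z points along the fingers, y is the line along which they close (so a half turn about z gives the same grasp; the last joint's range is limited). The gripper opens to 92 mm and grips with 3 to 60 N. Pads are 19 mm wide; open, the fingers measure 130 mm over their backs; the gripper's body (75 mm by 190 mm) begins 47 mm behind the grasp point.
Start: joints at [1.038, 0.434, 0.025, 1.573, -0.012, 1.134, -0.075], TCP at [0.26, -0.568, 0.227] pointing down, gripper open.
Joint ranges: [-2.62, 2.62], [-0.44, 2.09], [-1.27, 1.32], [0.08, 2.57], [-1.32, 4.46], [0.12, 2], [-2.74, 2.74]. Speed limits (rad/s): [2.22, 2.22, 3.01, 3.01, 3.14, 3.14, 3.14].

INTERFACE

Orientations are given as a rotation vector (axis times angle).
In Python, from cell import observe, imaging, arm gives the robot as it stands.
- The arm moves only by the tool apply_moves, never from a script. Its argument "commands" is a list of rows, each a list of 5 numbers: the opening in per cent of the stroke, from 0 (shut) to 100 (fully open), then the shift along the world's x, y, z in units of 0.06 m (1.0 is 0.06 m), then the turn about the world's z in units of 0.5 rad (1.0 is 0.5 rad). A call has 1 to 12 rows; each row shifts and turns the commanded pose from where the row before left it; what a row does not reach is not made up. A row lasts 1/8 s, in which the tool goes at most 62.5 mm and 10.7 degrees, less where a joint would pass 70% of its speed; a pose out of reach is approached as far as the arm can. A call with a number of a shift or a turn outside -1 to 1 is refused whole. A call with a gripper value outside its range is refused whole. The fingers move at their own pace and stop on an object; "newtons" is the grip in N (left out, the last holds). Time passes only in rows, so rows that do not move let the fingers close. It gives the time, the measured TCP pose, the force, the opening and the grip force at its end, in the units of the state.
- observe(): the state, without advancing time (a new reading comes with each control period).
- imaging.get_image(name): name is "scene" or "side" or "wrist"; returns (picture, depth): 480x640x3 uint8, red, green, blue; 480x640 float32, m along the optical axis (not along the pixel's ray), 0 where there is no reading.
- imaging.camera_params(name): a dict with "camera_matrix" (3x3 intrinsics, pixels), "dist" ([k1, k2, p1, p2, k3] as OpenCV has them; the pictures are not rectified), "origin" and "rotation" of the camera in the world; the wrist camera has in their place "tool_from_camera" (4x4, takes a point from camera to tool coordinates, whose origin is the TCP and whose axes are the flange's). Camera axes: x right, y up, looking along -z (the intrinsics and any distortion apply to the point x, -y, -z); pixel columns grow to the right and rows downward; lengths in m; the calibration is good to about 2 mm. A picture is of the moment at which its call begins: read the wrist's pose just before it. camera_params takes no time and is no camera call.
- arm.sign_off(): hands the job in; it is judged then, once.
The state is a dict: "clock": time; "joints": joint angles; "dq": joint speeds; "joint_efforts": joint torques, N m; "position": TCP position; "ee_rot": TCP orientation; "force": force on the tool from outside, world axes, zero at the start; "ft_torque": the same for the moment, N m; "width": opening from 0.0 (shut) to 1.0 (fully open); "gripper_force": force on a finger pad.
Only numpy, scipy, OpenCV 4.12 (cv2) and the standard library are available. Lean on these libraries where they do the work, as an engineer would, in place of code of your own. Each camera call takes 0.05 s, during which the arm holds its last target. There are 200 camera calls.

## Working session

There is one attempt and no reset: what is moved stays moved. The work goes in short steps, Python scripts to look and compute and a tool call to move; the robot and the scene stay as the last step left them, time stands still between calls to the robot, and variables do not carry over. Pictures are saved under pics/ and viewed, at most 10 in all, crops included, and the job is handed in when it is done.

Besides the shell and the picture viewer there is one more tool, called after "Request:" by a JSON object that holds its "name" and its "arguments". apply_moves: Moves the arm, as the interface text tells. Its arguments: {"type":"object","properties":{"commands":{"type":"array"},"newtons":{"type":"number"}},"required":["commands"]}

```bash
ls; mkdir -p pics; python3 - <<'E'
from cell import observe, imaging, arm
import cv2,numpy as np
s=observe(); print({k:np.round(v,3) for k,v in s.items()}, arm.grasp_offset)
for n in ["scene","side"]:
    p,d=imaging.get_image(n); cv2.imwrite(f"pics/{n}0.png",p[:,:,::-1]); np.savez(f"{n}0.npz",p=p,d=d)
    print(n,imaging.camera_params(n))
print(imaging.camera_params("wrist"))
E
```

```text
pics
{'clock': np.float64(0.0), 'joints': array([ 1.038,  0.435,  0.025,  1.574, -0.012,  1.134, -0.075]), 'dq': array([-0.002,  0.002, -0.   , -0.   ,  0.001, -0.001, -0.001]), 'joint_efforts': array([-1.0000e-03, -6.6786e+01,  9.8400e-01, -3.1445e+01, -6.1000e-02,
        4.3000e-02,  0.0000e+00]), 'position': array([ 0.26 , -0.568,  0.226]), 'ee_rot': array([-3.068e+00, -6.690e-01,  1.000e-03]), 'force': array([ 0.117, -1.284,  0.029]), 'ft_torque': array([0.043, 0.033, 0.008]), 'gripper_force': np.float64(0.0), 'width': np.float64(1.0)} 0.0188
scene {'camera_matrix': array([[516.80786808,   0.        , 316.55782906],
       [  0.        , 516.80786808, 233.31843889],
       [  0.        ,   0.        ,   1.        ]]), 'dist': array([-0.09110381,  0.        ,  0.        ,  0.        ,  0.        ]), 'origin': array([-0.0397278 ,  0.83079188,  0.69627169]), 'rotation': array([ 0.41743663, -1.35720416, -2.24815824])}
side {'camera_matrix': array([[610.82924658,   0.        , 323.10167434],
       [  0.        , 610.82924658, 233.65356384],
       [  0.        ,   0.        ,   1.        ]]), 'dist': array([-0.07826679,  0.        ,  0.        ,  0.        ,  0.        ]), 'origin': array([0.03160471, 1.00668074, 0.60947114]), 'rotation': array([ 0.35162804, -1.54897272, -2.28836079])}
{'camera_matrix': array([[376.43340953,   0.        , 318.22035062],
       [  0.        , 376.43340953, 238.86104867],
       [  0.        ,   0.        ,   1.        ]]), 'dist': array([-0.06740261,  0.        ,  0.        ,  0.        ,  0.        ]), 'tool_from_camera': array([[-4.61266397e-04,  9.59596370e-01,  2.81379803e-01,
         7.64604282e-02],
       [ 9.99999874e-01,  3.86926017e-04,  3.19758335e-04,
         8.82909119e-04],
       [ 1.97965771e-04,  2.81379915e-01, -9.59596428e-01,
        -1.58250946e-01],
       [ 0.00000000e+00,  0.00000000e+00,  0.00000000e+00,
         1.00000000e+00]])}
```

View pics/scene0.png

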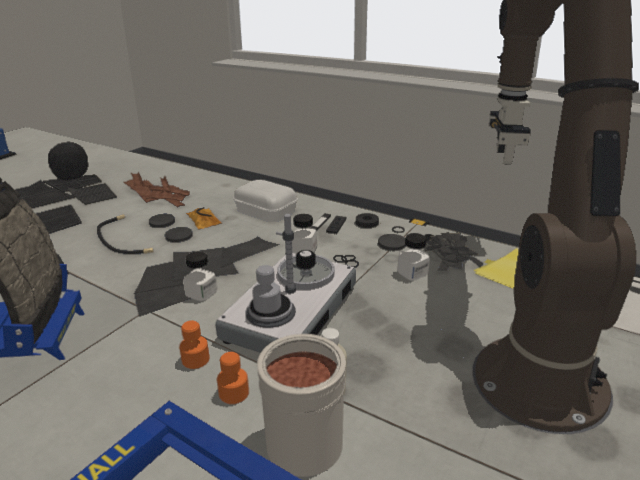

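View pics/side0.png

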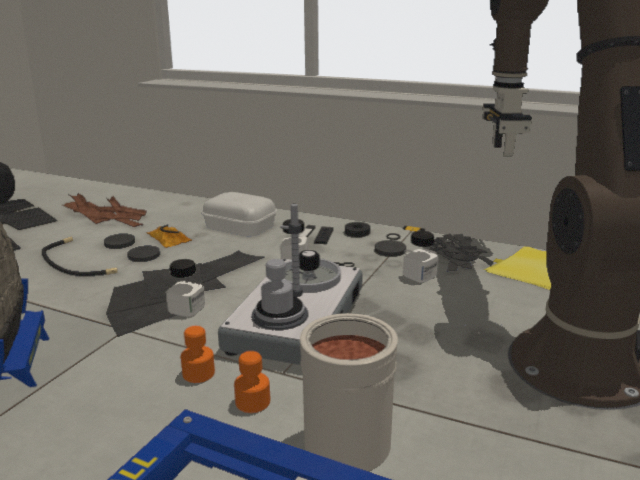

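```bash
cat > h.py <<'E'
import numpy as np, cv2
from scipy.spatial.transform import Rotation as R
from cell import observe, imaging, arm
def cam(n,s=None):
    c=imaging.camera_params(n); K=c["camera_matrix"]; D=np.array(c["dist"])
    if n=="wrist":
        T=np.array(c["tool_from_camera"]); Rt=R.from_rotvec(s["ee_rot"]).as_matrix()
        return K,D,Rt@T[:3,:3],Rt@T[:3,3]+s["position"]
    return K,D,R.from_rotvec(c["rotation"]).as_matrix(),np.array(c["origin"])
def rays(C,px):
    K,D,Rm,o=C; u=cv2.undistortPoints(np.array(px,float).reshape(-1,1,2),K,D)[:,0]
    return np.c_[u[:,0],-u[:,1],-np.ones(len(u))]@Rm.T
def onz(C,px,z):
    r=rays(C,px); return C[3]+r*((z-C[3][2])/r[:,2])[:,None]
def cloud(C,d):
    h,w=d.shape; v,u=np.mgrid[:h,:w]; r=rays(C,np.c_[u.ravel(),v.ravel()])
    P=C[3]+r*d.reshape(-1,1); P[d.ravel()==0]=np.nan; return P.reshape(h,w,3)
def proj(C,P):
    K,D,Rm,o=C; q=(np.atleast_2d(P)-o)@Rm; q=q*[1,-1,-1]
    return cv2.projectPoints(q,np.zeros(3),np.zeros(3),K,D)[0][:,0]
E
python3 - <<'E'
from h import *
np.set_printoptions(precision=3,suppress=True)
for n,pts in [("scene",dict(postTop=(288,217),weightTop=(265,271),knobTop=(306,254),disc=(393,241),disc2=(367,219),disc3=(162,220),disc4=(178,234),jarA=(415,239),jarB=(303,219),jarC=(197,258))),
 ("side",dict(postTop=(294,208),weightTop=(276,263),knobTop=(310,253),disc=(390,248),disc2=(357,228),jarA=(423,238),jarB=(293,224),jarC=(183,267)))]:
    f=np.load(n+"0.npz"); C=cam(n); P=cloud(C,f["d"])
    print(n); 
    for k,(u,v) in pts.items(): print(k,P[v,u])
    if n=="scene":
        # box edges deck points
        m=(abs(P[...,2]-0.06)<.005); m[:200]=0
        q=P[m][:,:2]; q=q[(q[:,0]>.3)&(q[:,0]<.8)&(q[:,1]>-.4)&(q[:,1]<.3)].astype(np.float32)
        print(len(q),cv2.minAreaRect(q))
def crop(n,x0,y0,x1,y1):
    p=np.load(n+"0.npz")["p"][y0:y1,x0:x1]; return cv2.resize(p,(800,300),interpolation=3)
cv2.imwrite("pics/crop.png",np.vstack([crop("scene",220,195,460,285),crop("side",220,195,460,285)])[:,:,::-1])
E
```

```text
scene
postTop [0.526 0.075 0.243]
weightTop [0.512 0.174 0.172]
knobTop [ 0.538 -0.003  0.115]
disc [ 0.474 -0.335  0.014]
disc2 [ 0.605 -0.429  0.009]
disc3 [ 1.129 -0.088  0.015]
disc4 [ 1.017 -0.049  0.015]
jarA [ 0.365 -0.219  0.104]
jarB [ 0.659 -0.168  0.104]
jarC [0.754 0.126 0.103]
3612 ((0.464985728263855, 0.011079668998718262), (0.36018019914627075, 0.512654185295105), 12.246536254882812)
side
postTop [0.527 0.076 0.241]
weightTop [0.515 0.17  0.172]
knobTop [ 0.538 -0.008  0.116]
disc [ 0.474 -0.325  0.015]
disc2 [ 0.597 -0.413  0.017]
jarA [ 0.36  -0.208  0.104]
jarB [0.527 0.08  0.211]
jarC [0.75  0.132 0.103]
```

View pics/crop.png

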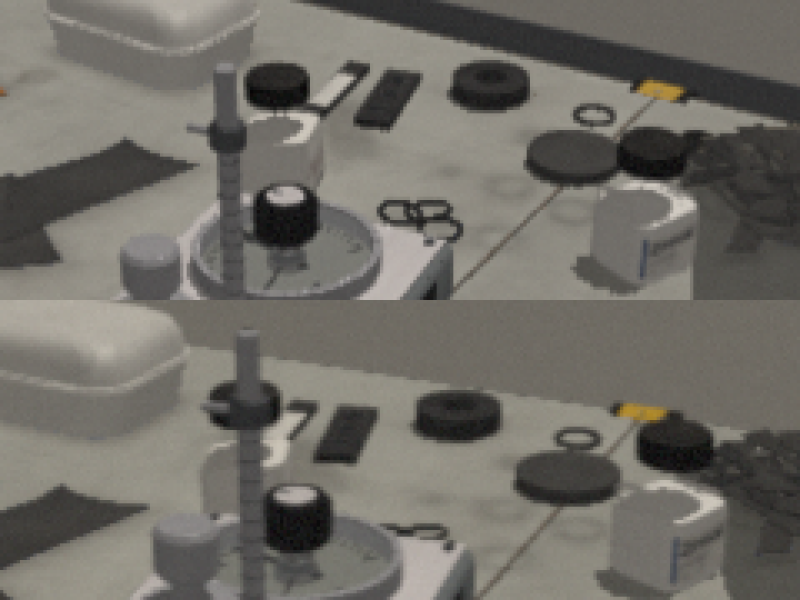

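The flat disc candidates are at scene pixels (393,241), (162,220) and (178,234); the thick item at (367,220) is a ring. Only (393,241) lies right of the tester, near the jars at (415,255) and (303,230). The jar at (200,280) stands to the left of those two. The weight is the grey one at (265,285), not the orange ones. I'll go and look from near.

Request:
{"name": "apply_moves", "arguments": {"commands": [[100, 0.4, 0.55, 0.35, 0.37], [100, 0.4, 0.55, 0.35, 0.37], [100, 0.4, 0.55, 0.35, 0.37], [100, 0.4, 0.55, 0.35, 0.37], [100, 0.4, 0.55, 0.35, 0.37], [100, 0.4, 0.55, 0.35, 0.37], [100, 0.4, 0.55, 0.35, 0.37], [100, 0, 0, 0, 0], [100, 0, 0, 0, 0]]}}

```text
clock: 1.23
position: [0.4278, -0.3377, 0.3732]
ee_rot: [-2.046, -2.383, 0.001]
force: [0.8, -0.5, -0.6]
width: 1.0
gripper_force: 0.0
```

```bash
cat >> h.py <<'E'
def shot(n):
    s=observe(); p,d=imaging.get_image("wrist"); cv2.imwrite(f"pics/{n}.png",p[:,:,::-1])
    np.savez(n+".npz",p=p,d=d,ee_rot=s["ee_rot"],position=s["position"]); print(np.round(s["position"],3),np.round(s["joints"],2),s["clock"])
    T=R.from_rotvec(s["ee_rot"]).as_matrix(); print("y-axis ang",np.arctan2(T[1,1],T[0,1]))
    return s,p,d
E
python3 -c "
from h import *
shot('w1')"
```

```text
[ 0.428 -0.338  0.373] [ 0.82  0.24 -0.33  1.5   0.08  1.41  0.64] 1.225
y-axis ang 0.15214543836048394
```

View pics/w1.png

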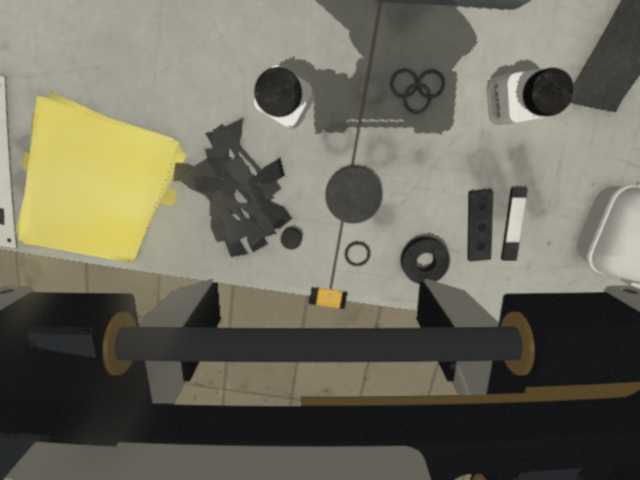

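The flat disc is at (354,193) in the wrist view, with the two jars at (278,92) and (548,92). It is the only flat disc on this side of the tester, so it is the one meant. Next I'll look at the tester.

Request:
{"name": "apply_moves", "arguments": {"commands": [[100, 0.2, 0.86, 0.15, 0], [100, 0.2, 0.86, 0.15, 0], [100, 0.2, 0.86, 0.15, 0], [100, 0.2, 0.86, 0.15, 0], [100, 0.2, 0.86, 0.15, 0], [100, 0.2, 0.86, 0.15, 0], [100, 0.2, 0.86, 0.15, 0], [100, 0, 0, 0, 0], [100, 0, 0, 0, 0]]}}

```text
clock: 2.4
position: [0.5124, 0.0225, 0.4359]
ee_rot: [-2.046, -2.383, 0.002]
force: [-0.5, -0.7, -0.5]
width: 0.999
gripper_force: 0.0
```

```bash
python3 -c "
from h import *
shot('w2')
f=np.load('w1.npz'); C=cam('wrist',f); P=cloud(C,f['d'])
g=cv2.cvtColor(f['p'],cv2.COLOR_RGB2GRAY)
m=np.zeros(g.shape,np.uint8); m[155:232,315:392]=(g[155:232,315:392]<75)
n,l,st,c=cv2.connectedComponentsWithStats(m); i=1+st[1:,4].argmax(); print(st[i],c[i],onz(C,[c[i]],.012),P[193,354])
print('jars',onz(C,[(278,90),(549,90)],.104))
"
```

```text
[0.512 0.022 0.436] [ 0.31  0.2  -0.57  1.43  0.11  1.55 -0.1 ] 2.4
y-axis ang 0.15171210098202006
[ 327  163   54   59 2417] [353.7141084  193.34298717] [[ 0.47894262 -0.34122071  0.012     ]] [ 0.47941523 -0.34089005  0.01063901]
jars [[ 0.36825434 -0.2293528   0.104     ]
 [ 0.66087728 -0.18035347  0.104     ]]
```

View pics/w2.png

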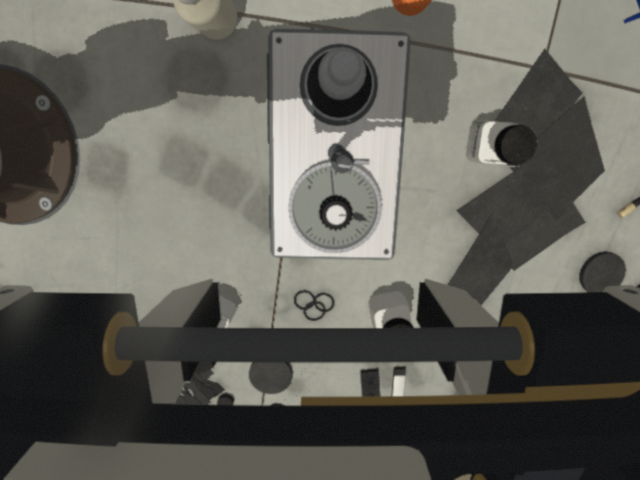

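Wrist view: weight top at (343,68), platen rim centre at about (339,85), post top at (340,150), knob top at (336,213), peak hand pointing right-down to (358,216), orange weight at the top edge (410,3).

```bash
python3 - <<'E'
from h import *
np.set_printoptions(precision=4,suppress=True)
f=np.load('w2.npz'); C=cam('wrist',f); P=cloud(C,f['d'])
h=P[...,2]; 
def fit(m,name):
    n,l,st,c=cv2.connectedComponentsWithStats(m.astype(np.uint8)); i=1+st[1:,4].argmax()
    q=P[l==i]; (cx,cy),r=cv2.minEnclosingCircle(q[:,:2].astype(np.float32)); print(name,st[i],(cx,cy),r,'mean',q.mean(0))
v,u=np.mgrid[:480,:640]
fit((h>.160)&(h<.180)&(v<110),'weight top')
fit((h>.109)&(h<.122)&(v>180)&(v<240),'knob top')
fit((h>.235)&(h<.26)&(v<260),'post top')
deck=(h>.052)&(h<.068)&(v<280)&(u>240)&(u<430)
n,l,st,c=cv2.connectedComponentsWithStats(deck.astype(np.uint8)); i=1+st[1:,4].argmax()
r=cv2.minAreaRect(P[l==i][:,:2].astype(np.float32)); print('deck',st[i],r,P[l==i][:,2].mean())
S=onz(C,[(279,41),(403,43),(280,250),(390,251)],.06)[:,:2]; print(S, S.mean(0), np.arctan2(*(S[1]-S[0])[::-1]),np.arctan2(*(S[3]-S[2])[::-1]))
a=(S[0]+S[1]-S[2]-S[3]); print('yaw',np.arctan2(-a[0],a[1]))
for n in ['scene','side']:
    g=np.load(n+'0.npz'); Q=cloud(cam(n),g['d']); hh=Q[...,2]
    for lo,hi,X,Y in [(.16,.18,.51,.175),(.109,.121,.538,0)]:
        q=Q[(hh>lo)&(hh<hi)&(np.hypot(Q[...,0]-X,Q[...,1]-Y)<.045)]
        qt=q[q[:,2]>np.median(q[:,2])-.003]; print(n,len(q),cv2.minEnclosingCircle(qt[:,:2].astype(np.float32)),np.median(qt,0))
E
```

```text
weight top [328  48  33  37 940] (0.5189710259437561, 0.16509060561656952) 0.017913252115249634 mean [0.5187 0.1645 0.1703]
knob top [319 197  35  33 838] (0.5409088134765625, -0.005138144828379154) 0.022628432139754295 mean [ 0.5404 -0.0042  0.1146]
post top [338 157  15  16 189] (0.5307320356369019, 0.06906745582818985) 0.0069501278921961784 mean [0.5304 0.0694 0.2449]
deck [  269    29   142   230 18913] ((0.5308623313903809, 0.07027602195739746), (0.18809904158115387, 0.3167490065097809), 7.413095951080322) 0.060136061342045626
[[ 0.4341  0.1998]
 [ 0.5946  0.2224]
 [ 0.4714 -0.0841]
 [ 0.6343 -0.0609]] [0.5336 0.0693] 0.14044630455395501 0.14144712610375845
yaw 0.13484536732844365
scene 210 ((0.5179349184036255, 0.16981111466884613), 0.017812687903642654) [0.5165 0.1718 0.1711]
scene 176 ((0.5397767424583435, 0.00038950779708102345), 0.02252032607793808) [0.5383 0.0006 0.1157]
side 247 ((0.516829788684845, 0.16775356233119965), 0.018145615234971046) [0.5146 0.1718 0.1717]
side 192 ((0.5376859307289124, -0.0013211965560913086), 0.023292681202292442) [0.5362 0.0003 0.1167]
```

Request:
{"name": "apply_moves", "arguments": {"commands": [[100, 0.03, 0.8, 0, -0.04], [100, 0.03, 0.8, 0, 0], [100, 0.03, 0.8, -0.9, 0], [100, 0, 0, -0.9, 0], [100, 0, 0, -0.9, 0], [100, 0, 0, -0.1, 0], [100, 0, 0, 0, 0], [100, 0, 0, 0, 0]]}}

```text
clock: 3.45
position: [0.5189, 0.1617, 0.2784]
ee_rot: [2.068, 2.363, 0.005]
force: [-0.2, 0.9, -0.3]
width: 0.996
gripper_force: 0.0
```

```bash
python3 - <<'E'
from h import *
np.set_printoptions(precision=4,suppress=True)
s,p,d=shot('w3'); C=cam('wrist',s); P=cloud(C,d); h=P[...,2]
m=((h>.160)&(h<.180)).astype(np.uint8)
n,l,st,c=cv2.connectedComponentsWithStats(m); 
for i in 1+np.argsort(-st[1:,4])[:2]:
    q=P[l==i]; print(st[i],c[i],cv2.minEnclosingCircle(q[:,:2].astype(np.float32)),q.mean(0))
E
```

```text
[0.519 0.162 0.278] [ 0.08  0.33 -0.64  1.66  0.21  1.22 -0.47] 3.45
y-axis ang 0.13287248053033038
[ 294  204   48   48 1807] [317.4516 227.9209] ((0.5186658501625061, 0.16553378105163574), 0.01808757893741131) [0.5186 0.1672 0.17  ]
[  0   0  75  12 469] [40.6439  5.0704] ((0.31040316820144653, 0.2979303002357483), 0.02396109141409397) [0.3159 0.2954 0.1692]
```

Request:
{"name": "apply_moves", "arguments": {"commands": [[100, 0, 0.08, -0.6, 0], [100, 0, 0, -0.6, 0], [100, 0, 0, -0.6, 0], [100, 0, 0, -0.4, 0], [100, 0, 0, -0.15, 0], [100, 0, 0, 0, 0], [100, 0, 0, 0, 0], [30, 0, 0, 0, 0], [30, 0, 0, 0, 0], [30, 0, 0, 0, 0], [30, 0, 0, 0, 0], [30, 0, 0, 0, 0]], "newtons": 30}}

```text
clock: 5.0
position: [0.5175, 0.1663, 0.135]
ee_rot: [-2.068, -2.365, 0.0]
force: [-0.1, 0.4, -0.1]
width: 0.502
gripper_force: 0.0
```

Request:
{"name": "apply_moves", "arguments": {"commands": [[20, 0, 0, 0, 0], [20, 0, 0, 0, 0], [20, 0, 0, 0, 0]], "newtons": 30}}

```text
clock: 5.38
position: [0.5178, 0.1664, 0.1351]
ee_rot: [2.068, 2.365, 0.001]
force: [0.8, 0.5, 0.4]
width: 0.382
gripper_force: 30.0
```

Request:
{"name": "apply_moves", "arguments": {"commands": [[20, 0, 0, 0.1, 0], [20, 0, 0, 0.3, 0], [20, 0, 0, 0.5, 0], [20, 0, 0, 0.5, 0], [20, 0, 0, 0.6, 0], [20, 0, 0, 0.6, 0], [20, 0, 0, 0.6, 0], [20, 0, 0, 0.4, 0], [20, 0, 0, 0.1, 0], [20, 0, 0, 0, 0]]}}

```text
clock: 6.62
position: [0.5172, 0.1663, 0.3569]
ee_rot: [-2.068, -2.365, 0.0]
force: [1.1, 0.1, -6.1]
width: 0.384
gripper_force: 30.0
```

Request:
{"name": "apply_moves", "arguments": {"commands": [[20, -0.03, -0.3, 0, 0], [20, -0.06, -0.7, 0, 0], [20, -0.06, -0.7, 0, 0], [20, -0.06, -0.7, 0, 0], [20, -0.06, -0.7, 0, 0], [20, -0.06, -0.8, 0, 0], [20, -0.06, -0.8, 0, 0], [20, -0.06, -0.8, 0, 0], [20, -0.06, -0.8, 0, 0], [20, -0.06, -0.8, 0, 0], [20, -0.06, -0.8, 0, 0], [20, -0.04, -0.5, 0, 0]]}}

```text
clock: 8.12
position: [0.4749, -0.3413, 0.3554]
ee_rot: [-2.071, -2.36, 0.003]
force: [-0.0, -0.0, -5.3]
width: 0.381
gripper_force: 30.0
```

Request:
{"name": "apply_moves", "arguments": {"commands": [[20, 0, 0, -0.3, 0], [20, 0, 0, -0.7, 0], [20, 0, 0, -0.7, 0], [20, 0, 0, -0.7, 0], [20, 0, 0, -0.6, 0], [20, 0, 0, -0.4, 0], [20, 0, 0, 0, 0], [20, 0, 0, 0, 0]]}}

```text
clock: 9.12
position: [0.4773, -0.3382, 0.1537]
ee_rot: [2.068, 2.364, 0.0]
force: [0.0, 0.4, -4.7]
width: 0.382
gripper_force: 30.0
```

```bash
python3 - <<'E'
from h import *
s,p,d=shot('w4')
for n in ['scene','side']:
    p,d=imaging.get_image(n); np.savez(n+'1.npz',p=p,d=d); cv2.imwrite(f'pics/{n}1.png',cv2.resize(p[180:300,300:460],(800,600))[:,:,::-1])
E
```

```text
[ 0.477 -0.338  0.154] [ 0.78  0.47 -0.36  1.74  0.19  0.97  0.48] 9.125
y-axis ang 0.1334338630199963
```

View pics/scene1.png

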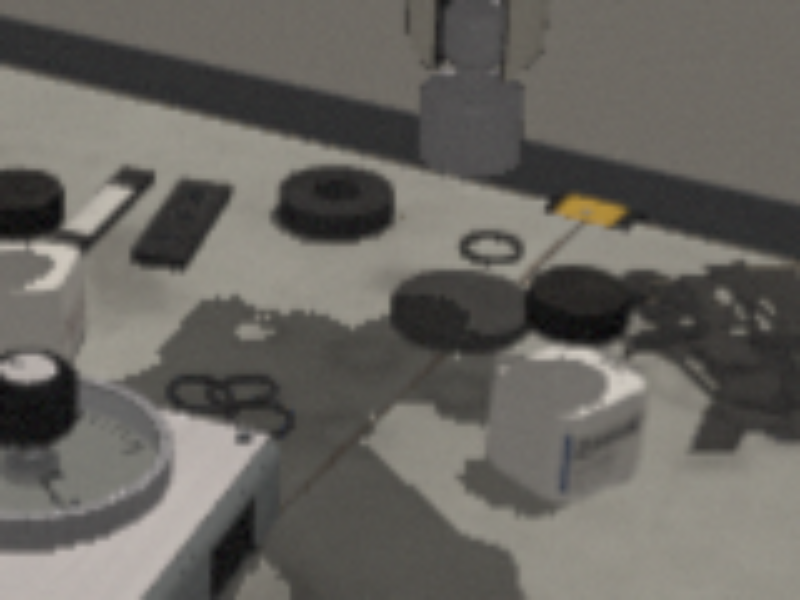

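```bash
python3 - <<'E'
from h import *
np.set_printoptions(precision=4,suppress=True)
for n in ['scene','side']:
    C=cam(n); g=np.load(n+'0.npz'); Q=cloud(C,g['d']); h=Q[...,2]
    m=(np.hypot(Q[...,0]-.479,Q[...,1]+.338)<.06)&(h>-.01)&(h<.03)&(g['p'].sum(2)<240)
    a,l,st,c=cv2.connectedComponentsWithStats(m.astype(np.uint8)); i=1+st[1:,4].argmax()
    mm=(l==i)&(h>.008); cnt,_=cv2.findContours((l==i).astype(np.uint8),0,2)
    q=onz(C,cv2.convexHull(cnt[0])[:,0],.012); print(n,st[i],'disc',cv2.minEnclosingCircle(Q[mm][:,:2].astype(np.float32)),cv2.minAreaRect(q[:,:2].astype(np.float32)))
    g=np.load(n+'1.npz'); Q=cloud(C,g['d']); h=Q[...,2]
    m=(np.hypot(Q[...,0]-.477,Q[...,1]+.338)<.05)&(h>.105)&(h<.143); q=Q[m]
    # fit circle r=28 to body side
    from scipy.optimize import least_squares
    r=least_squares(lambda t:np.hypot(q[:,0]-t[0],q[:,1]-t[1])-.028,[.477,-.338],loss='soft_l1',f_scale=.002); print('weight body',len(q),r.x,q[:,2].min())
E
```

```text
scene [378 234  28  18 383] disc ((0.4791715145111084, -0.3400594890117645), 0.043750397861003876) ((0.47605982422828674, -0.32908007502555847), (0.07385857403278351, 0.09971410036087036), 28.2095890045166)
weight body 279 [ 0.4792 -0.3375] 0.10522159582860202
side [374 240  32  17 427] disc ((0.47891393303871155, -0.33789557218551636), 0.04278772696852684) ((0.476631760597229, -0.3321188688278198), (0.07598111033439636, 0.10461077094078064), 16.821128845214844)
weight body 317 [ 0.4795 -0.3392] 0.10636041402332108
```

Request:
{"name": "apply_moves", "arguments": {"commands": [[20, 0.01, -0.03, -0.3, 0], [20, 0, 0, -0.4, 0], [20, 0, 0, -0.3, 0], [20, 0, 0, -0.2, 0], [20, 0, 0, -0.1, 0], [20, 0, 0, -0.05, 0], [20, 0, 0, -0.03, 0], [20, 0, 0, 0, 0]]}}

```text
clock: 10.28
position: [0.4782, -0.3396, 0.0706]
ee_rot: [2.067, 2.365, 0.0]
force: [0.5, -0.6, -5.4]
width: 0.383
gripper_force: 30.0
```

Request:
{"name": "apply_moves", "arguments": {"commands": [[20, 0, 0, -0.04, 0], [20, 0, 0, -0.03, 0], [20, 0, 0, -0.02, 0], [20, 0, 0, 0, 0]]}}

```text
clock: 10.78
position: [0.4779, -0.3394, 0.0647]
ee_rot: [-2.068, -2.365, -0.0]
force: [-0.4, -0.7, -5.3]
width: 0.379
gripper_force: 30.0
```

Request:
{"name": "apply_moves", "arguments": {"commands": [[20, 0, 0, -0.02, 0], [20, 0, 0, -0.02, 0], [20, 0, 0, 0, 0]]}}

```text
clock: 11.15
position: [0.4783, -0.3398, 0.0642]
ee_rot: [2.067, 2.364, -0.001]
force: [-4.7, 2.5, 13.6]
width: 0.382
gripper_force: 30.0
```

Request:
{"name": "apply_moves", "arguments": {"commands": [[20, 0, 0, 0.02, 0], [20, 0, 0, 0, 0], [60, 0, 0, 0, 0], [100, 0, 0, 0, 0], [100, 0, 0, 0, 0], [100, 0, 0, 0, 0], [100, 0, 0, 0, 0], [100, 0, 0, 0, 0], [100, 0, 0, 0, 0]]}}

```text
clock: 12.28
position: [0.478, -0.3395, 0.0636]
ee_rot: [2.068, 2.365, 0.0]
force: [0.1, 0.2, 0.2]
width: 0.995
gripper_force: 0.0
```

Request:
{"name": "apply_moves", "arguments": {"commands": [[100, 0, 0, 0.2, 0], [100, 0, 0, 0.6, 0], [100, 0, 0, 0.9, 0], [100, 0, 0, 0.9, 0], [100, 0, 0, 0.9, 0], [100, 0, 0, 0.9, 0], [100, 0, 0, 0, 0], [100, 0, 0, 0, 0]]}}

```text
clock: 13.28
position: [0.4777, -0.3393, 0.3278]
ee_rot: [2.068, 2.365, -0.0]
force: [0.1, -0.4, -0.9]
width: 1.0
gripper_force: 0.0
```

```bash
python3 - <<'E'
from h import *
np.set_printoptions(precision=4,suppress=True)
s,p,d=shot('w5'); C=cam('wrist',s); P=cloud(C,d); h=P[...,2]
for lo,hi,t in [(.09,.11,'top'),(.045,.06,'shoulder'),(.005,.02,'disc')]:
    m=(h>lo)&(h<hi)&(np.hypot(P[...,0]-.479,P[...,1]+.34)<.05)
    q=P[m]; print(t,cv2.minEnclosingCircle(q[:,:2].astype(np.float32)),q[:,2].mean())
E
```

```text
[ 0.478 -0.339  0.328] [ 0.8   0.34 -0.38  1.49  0.13  1.34  0.54] 13.275
y-axis ang 0.13396273378919007
top ((0.4791063666343689, -0.3401322364807129), 0.01808301918208599) 0.09928495875632841
shoulder ((0.4792710840702057, -0.3400366008281708), 0.027995381504297256) 0.05463444278860036
disc ((0.4796008765697479, -0.34375572204589844), 0.04017549380660057) 0.01209718139389928
```

Weight upright, on the disc's middle. Now the knob.

Request:
{"name": "apply_moves", "arguments": {"commands": [[100, 0.14, 0.78, 0, -0.18], [100, 0.15, 0.8, 0, -0.18], [100, 0.15, 0.8, 0, -0.18], [100, 0.15, 0.8, 0, -0.18], [75, 0.15, 0.8, 0, -0.18], [75, 0.15, 0.8, 0, -0.2], [75, 0.15, 0.8, 0, -0.2], [75, 0, 0, -0.3, 0], [75, 0, 0, 0, 0], [75, 0, 0, 0, 0]]}}

```text
clock: 14.58
position: [0.5401, -0.0055, 0.3094]
ee_rot: [-2.715, -1.579, 0.002]
force: [-0.9, -1.1, 0.0]
width: 0.751
gripper_force: 0.0
```

```bash
cat >> h.py <<'E'
def knob(n):
    s,p,d=shot(n); C=cam('wrist',s); P=cloud(C,d); h=P[...,2]
    m=(h>.100)&(h<.122)&(np.hypot(P[...,0]-.54,P[...,1]+.003)<.04)
    q=P[m]; print('knob',len(q),cv2.minEnclosingCircle(q[:,:2].astype(np.float32)),q.mean(0))
    m=(h>.07)&(h<.085)&(np.hypot(P[...,0]-.54,P[...,1]+.003)<.08); q=P[m]; print('bezel',cv2.minAreaRect(q[:,:2].astype(np.float32)))
    # dial rectified about the knob axis at z=.067, tester-aligned: up=tester +y... right=+x
    K=np.array([.540,-.004]); y=.132; N=500; sc=.07/(N/2)
    v,u=np.mgrid[:N,:N]; a=(u-N/2)*sc; b=-(v-N/2)*sc
    X=np.c_[(K[0]+a*np.cos(y)-b*np.sin(y)).ravel(),(K[1]+a*np.sin(y)+b*np.cos(y)).ravel(),np.full(N*N,.067)]
    M=proj(C,X).reshape(N,N,2).astype(np.float32)
    cv2.imwrite(f'pics/{n}d.png',cv2.remap(p,M[...,0],M[...,1],3)[:,:,::-1])
E
python3 -c "
from h import *
knob('w6')"
```

```text
[ 0.54  -0.006  0.309] [ 0.26  0.28 -0.44  1.62  0.12  1.27 -0.73] 14.575
y-axis ang -0.5171977856235445
knob 1618 ((0.540901243686676, -0.0055606369860470295), 0.02266276814043522) [ 0.54168234 -0.00426752  0.11411846]
bezel ((0.5408830046653748, -0.005837582051753998), (0.13000079989433289, 0.13100019097328186), 49.23393249511719)
```

View pics/w6d.png

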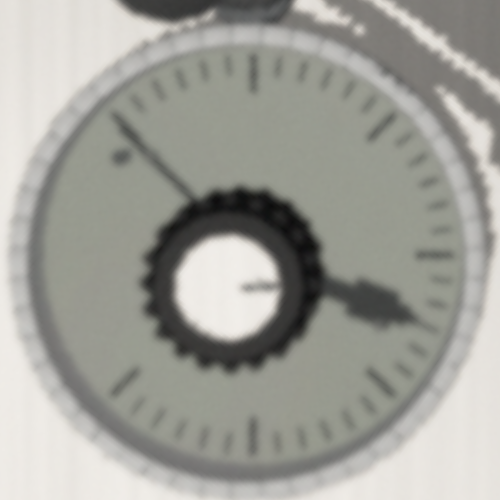

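Rectified dial: the live hand is at zero (120,120). The peak hand points right and down to (410,318), about 2.74 rad. I'll descend onto the knob.

Request:
{"name": "apply_moves", "arguments": {"commands": [[75, 0.01, 0, -0.6, 0], [75, 0, 0, -0.7, 0], [75, 0, 0, -0.7, 0], [75, 0, 0, -0.7, 0], [75, 0, 0, -0.6, 0], [75, 0, 0, -0.3, 0], [75, 0, 0, 0, 0], [75, 0, 0, 0, 0]]}}

```text
clock: 15.62
position: [0.5418, -0.0049, 0.0947]
ee_rot: [2.715, 1.58, 0.002]
force: [0.1, 0.0, 0.6]
width: 0.75
gripper_force: 0.0
```

Request:
{"name": "apply_moves", "arguments": {"commands": [[30, 0, 0, 0, 0], [30, 0, 0, 0, 0], [30, 0, 0, 0, 0], [30, 0, 0, 0, 0], [30, 0, 0, 0, 0]], "newtons": 25}}

```text
clock: 16.25
position: [0.5404, -0.0044, 0.0935]
ee_rot: [-2.714, -1.581, 0.001]
force: [-2.7, 2.5, 0.9]
width: 0.474
gripper_force: 25.0
```

Gripped (44 mm). Now press gently, in steps.

Request:
{"name": "apply_moves", "arguments": {"commands": [[30, 0, 0, -0.03, 0], [30, 0, 0, -0.02, 0], [30, 0, 0, 0, 0]]}}

```text
clock: 16.62
position: [0.5405, -0.0043, 0.0904]
ee_rot: [-2.714, -1.581, 0.001]
force: [-5.0, 1.6, 2.7]
width: 0.473
gripper_force: 25.0
```

Request:
{"name": "apply_moves", "arguments": {"commands": [[30, 0, 0, -0.01, 0], [30, 0, 0, 0, 0]]}}

```text
clock: 16.88
position: [0.5405, -0.0044, 0.0898]
ee_rot: [-2.714, -1.581, 0.001]
force: [-4.8, 3.0, 2.0]
width: 0.475
gripper_force: 25.0
```

Request:
{"name": "apply_moves", "arguments": {"commands": [[30, 0, 0, -0.017, 0], [30, 0, 0, 0, 0]]}}

```text
clock: 17.12
position: [0.5405, -0.0043, 0.089]
ee_rot: [-2.714, -1.581, 0.001]
force: [-5.8, 2.1, 5.5]
width: 0.47
gripper_force: 25.0
```

Request:
{"name": "apply_moves", "arguments": {"commands": [[30, 0, 0, -0.017, 0], [30, 0, 0, 0, 0]]}}

```text
clock: 17.38
position: [0.5405, -0.0043, 0.0883]
ee_rot: [-2.714, -1.581, 0.001]
force: [-5.4, 2.0, 9.4]
width: 0.473
gripper_force: 25.0
```

Request:
{"name": "apply_moves", "arguments": {"commands": [[30, 0, 0, -0.008, 0.05], [30, 0, 0, 0, 0.15], [30, 0, 0, 0, 0.2], [30, 0, 0, 0, 0.2], [30, 0, 0, 0, 0]]}}

```text
clock: 18.0
position: [0.5401, -0.0042, 0.0879]
ee_rot: [-2.445, -1.971, 0.001]
force: [-8.8, 2.9, 11.2]
width: 0.469
gripper_force: 25.0
```

Request:
{"name": "apply_moves", "arguments": {"commands": [[30, -0.01, 0, 0, 0.2], [30, 0, 0, 0, 0.2], [30, 0, 0, 0, 0.2], [30, 0, 0, 0, 0]]}}

```text
clock: 18.5
position: [0.5397, -0.0042, 0.0879]
ee_rot: [-2.124, -2.314, 0.001]
force: [-8.4, 2.4, 11.4]
width: 0.471
gripper_force: 25.0
```

Request:
{"name": "apply_moves", "arguments": {"commands": [[30, -0.01, 0, 0, 0.2], [30, 0, 0, 0, 0.2], [30, 0, 0, 0, 0.2], [30, 0, 0, 0, 0]]}}

```text
clock: 19.0
position: [0.5392, -0.0042, 0.0879]
ee_rot: [-1.754, -2.605, 0.0]
force: [-7.6, 1.4, 11.0]
width: 0.474
gripper_force: 25.0
```

Request:
{"name": "apply_moves", "arguments": {"commands": [[30, 0, 0, 0, 0.2], [30, 0, 0, 0, 0.2], [30, 0, 0, 0, 0.2], [30, 0, 0, 0, 0.2], [30, 0, 0, 0, 0.08], [30, 0, 0, 0, 0]]}}

```text
clock: 19.75
position: [0.5388, -0.0045, 0.0878]
ee_rot: [-1.145, -2.924, 0.001]
force: [-9.0, 1.9, 11.9]
width: 0.475
gripper_force: 25.0
```

```bash
python3 -c "
from h import *
s=observe();T=R.from_rotvec(s['ee_rot']).as_matrix(); print(np.arctan2(T[1,1],T[0,1])-.132,s['joints'].round(2),s['position'],s['force'],s['ft_torque'])"
```

```text
0.6924461977781567 [ 0.44  0.57 -0.74  1.89  0.5   0.87  0.27] [ 0.5387572  -0.00450907  0.08776688] [-9.02846591  1.87735711 11.949215  ] [ 0.49347977  1.84132645 -0.01760381]
```

Request:
{"name": "apply_moves", "arguments": {"commands": [[75, 0, 0, 0, 0], [75, 0, 0, 0, 0], [75, 0, 0, 0, 0], [75, 0.01, 0, 0.1, -0.3], [75, 0, 0, 0, -0.35], [75, 0, 0, 0, -0.35], [75, 0, 0, 0, -0.35], [75, 0, 0, 0, -0.35], [75, 0, 0, 0, -0.35], [75, 0, 0, 0, -0.35], [75, 0, 0, 0, -0.35]]}}

```text
clock: 21.12
position: [0.5406, -0.0047, 0.0935]
ee_rot: [2.746, 1.525, 0.001]
force: [-0.1, 0.7, -0.7]
width: 0.748
gripper_force: 0.0
```

Request:
{"name": "apply_moves", "arguments": {"commands": [[75, 0, 0, 0, 0], [75, 0, 0, 0, 0], [75, 0, 0, 0, 0]]}}

```text
clock: 21.5
position: [0.5404, -0.0047, 0.0935]
ee_rot: [-2.74, -1.536, 0.0]
force: [-0.4, -0.5, 0.1]
width: 0.748
gripper_force: 0.0
```

```bash
python3 -c "
from h import *
knob('w7')"
```

```text
[ 0.54  -0.005  0.093] [ 0.2   0.49 -0.39  1.91  0.25  0.8  -0.88] 21.5
y-axis ang -0.5489120315553878
knob 7007 ((0.5421608686447144, 0.00046600797213613987), 0.03932258486747742) [0.54407343 0.00264533 0.1126154 ]
bezel ((0.5398147106170654, -0.006117135286331177), (0.13114669919013977, 0.13046720623970032), 43.879783630371094)
```

View pics/w7d.png

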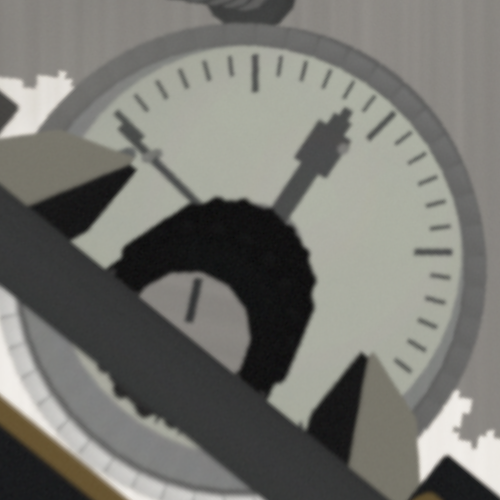

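Peak hand has moved to (345,115), about 1.4 rad remaining; the live hand is at zero. Second stroke now.

Request:
{"name": "apply_moves", "arguments": {"commands": [[30, 0, 0, 0, 0], [30, 0, 0, 0, 0], [30, 0, 0, 0, 0], [30, 0, 0, 0, 0], [30, 0, 0, -0.05, 0], [30, 0, 0, -0.03, 0], [30, 0, 0, 0, 0]]}}

```text
clock: 22.42
position: [0.5402, -0.0046, 0.0887]
ee_rot: [-2.742, -1.533, 0.0]
force: [-2.0, -0.1, 3.3]
width: 0.475
gripper_force: 25.0
```

Request:
{"name": "apply_moves", "arguments": {"commands": [[30, 0, 0, -0.013, 0], [30, 0, 0, 0, 0]]}}

```text
clock: 22.68
position: [0.5403, -0.0046, 0.0881]
ee_rot: [2.742, 1.533, -0.0]
force: [-2.9, 1.0, 5.6]
width: 0.473
gripper_force: 25.0
```

Request:
{"name": "apply_moves", "arguments": {"commands": [[30, 0, 0, -0.017, 0], [30, 0, 0, 0, 0]]}}

```text
clock: 22.92
position: [0.5403, -0.0046, 0.0874]
ee_rot: [2.742, 1.533, -0.0]
force: [-5.3, 0.0, 10.4]
width: 0.472
gripper_force: 25.0
```

Request:
{"name": "apply_moves", "arguments": {"commands": [[30, 0, 0, 0, 0.1], [30, 0, 0, 0, 0.2], [30, 0, 0, 0, 0.25], [30, 0, 0, 0, 0.25], [30, -0.01, 0, 0, 0.25], [30, 0, 0, 0, 0.25]]}}

```text
clock: 23.68
position: [0.5396, -0.0044, 0.0874]
ee_rot: [-2.104, -2.333, 0.0]
force: [-4.5, 1.2, 9.2]
width: 0.47
gripper_force: 25.0
```

Request:
{"name": "apply_moves", "arguments": {"commands": [[30, -0.01, 0, 0, 0.25], [30, 0, 0, 0, 0.25], [30, 0, 0, 0, 0.25], [30, 0, 0, 0, 0.25], [30, 0, 0, 0, 0.25], [30, 0, 0, 0, 0.18], [30, 0, 0, 0, 0]]}}

```text
clock: 24.55
position: [0.5389, -0.0047, 0.0873]
ee_rot: [-1.159, -2.92, 0.0]
force: [-4.0, -0.3, 11.0]
width: 0.473
gripper_force: 25.0
```

Request:
{"name": "apply_moves", "arguments": {"commands": [[75, 0, 0, 0, 0], [75, 0, 0, 0, 0], [75, 0, 0, 0, 0], [75, 0.02, 0, 0.1, -0.3], [75, 0, 0, 0, -0.35], [75, 0, 0, 0, -0.35], [75, 0, 0, 0, -0.35], [75, 0, 0, 0, -0.35], [75, 0, 0, 0, -0.35], [75, 0, 0, 0, -0.35], [75, 0, 0, 0, -0.35]]}}

```text
clock: 25.92
position: [0.5404, -0.0046, 0.0928]
ee_rot: [-2.754, -1.512, -0.0]
force: [-0.3, -0.6, 0.4]
width: 0.752
gripper_force: 0.0
```

Request:
{"name": "apply_moves", "arguments": {"commands": [[75, 0, 0, 0, 0], [75, 0, 0, 0, 0], [30, 0, 0, 0, 0], [30, 0, 0, 0, 0], [30, 0, 0, 0, 0], [30, 0, 0, 0, 0], [30, 0, 0, -0.05, 0], [30, 0, 0, -0.03, 0], [30, 0, 0, 0, 0]]}}

```text
clock: 27.05
position: [0.5402, -0.0046, 0.088]
ee_rot: [-2.749, -1.52, 0.001]
force: [-2.8, 0.2, 3.6]
width: 0.47
gripper_force: 25.0
```

Request:
{"name": "apply_moves", "arguments": {"commands": [[30, 0, 0, -0.013, 0], [30, 0, 0, -0.008, 0], [30, 0, 0, 0, 0]]}}

```text
clock: 27.42
position: [0.5403, -0.0046, 0.0872]
ee_rot: [2.75, 1.52, -0.0]
force: [-4.2, 0.1, 8.3]
width: 0.473
gripper_force: 25.0
```

Request:
{"name": "apply_moves", "arguments": {"commands": [[30, 0, 0, -0.005, 0.1], [30, 0, 0, 0, 0.2], [30, 0, 0, 0, 0.25], [30, 0, 0, 0, 0.25], [30, 0, 0, 0, 0.2], [30, 0, 0, 0, 0]]}}

```text
clock: 28.18
position: [0.5398, -0.0045, 0.0868]
ee_rot: [-2.286, -2.154, 0.001]
force: [-6.0, 0.9, 8.4]
width: 0.472
gripper_force: 25.0
```

Request:
{"name": "apply_moves", "arguments": {"commands": [[75, 0, 0, 0, 0], [75, 0, 0, 0, 0], [75, 0, 0, 0, 0], [75, 0, 0, 0.3, 0], [75, 0, 0, 0.7, 0], [75, 0, 0, 0.9, 0], [75, 0, 0, 0.9, 0], [75, 0, 0, 0.8, 0], [75, 0, 0, 0, 0], [75, 0, 0, 0, 0]]}}

```text
clock: 29.42
position: [0.54, -0.0047, 0.3029]
ee_rot: [2.288, 2.152, 0.0]
force: [0.0, 0.2, -0.5]
width: 0.752
gripper_force: 0.0
```

```bash
python3 -c "
from h import *
knob('w8')"
```

```text
[ 0.54  -0.005  0.303] [ 0.37  0.3  -0.6   1.63  0.18  1.27 -0.32] 29.425
y-axis ang -0.06092331886780487
knob 1666 ((0.5403969287872314, -0.005492880940437317), 0.02269323542714119) [ 0.54064727 -0.00379767  0.11417105]
bezel ((0.5407406687736511, -0.005888104438781738), (0.1302439123392105, 0.12984777987003326), 40.164424896240234)
```

View pics/w8d.png

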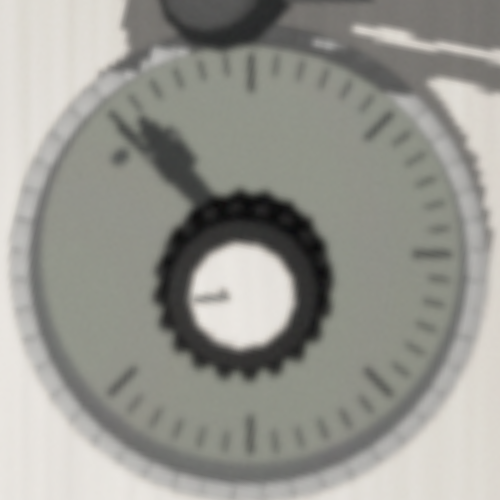

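The peak hand is close to zero, with its head around (165,145), but looks about 0.1 rad short of the mark at (120,122). The clutch may have slipped at 8 N. I'll take another stroke pressed a little more firmly.

Request:
{"name": "apply_moves", "arguments": {"commands": [[75, 0, 0, -0.6, -0.3], [75, 0, 0, -0.7, -0.3], [75, 0, 0, -0.7, -0.3], [75, 0, 0, -0.7, -0.05], [75, 0, 0, -0.6, 0], [75, 0, 0, -0.2, 0], [75, 0, 0, 0, 0], [75, 0, 0, 0, 0], [30, 0, 0, 0, 0], [30, 0, 0, 0, 0], [30, 0, 0, 0, 0], [30, 0, 0, 0, 0]]}}

```text
clock: 30.98
position: [0.5403, -0.0045, 0.0927]
ee_rot: [2.73, 1.554, 0.0]
force: [-1.6, 1.1, 1.6]
width: 0.473
gripper_force: 25.0
```

Request:
{"name": "apply_moves", "arguments": {"commands": [[30, 0, 0, -0.05, 0], [30, 0, 0, -0.03, 0], [30, 0, 0, -0.01, 0], [30, 0, 0, 0, 0]]}}

```text
clock: 31.48
position: [0.5403, -0.0045, 0.0874]
ee_rot: [2.73, 1.554, -0.0]
force: [-4.1, 0.9, 8.0]
width: 0.474
gripper_force: 25.0
```

Request:
{"name": "apply_moves", "arguments": {"commands": [[30, 0, 0, -0.013, 0], [30, 0, 0, 0, 0]]}}

```text
clock: 31.72
position: [0.5403, -0.0045, 0.0868]
ee_rot: [2.73, 1.554, -0.0]
force: [-3.8, -0.2, 9.6]
width: 0.475
gripper_force: 25.0
```

Request:
{"name": "apply_moves", "arguments": {"commands": [[30, 0, 0, 0, 0.1], [30, 0, 0, 0, 0.15], [30, 0, 0, 0, 0.2], [30, 0, 0, 0, 0.2], [30, -0.01, 0, 0, 0.2], [30, 0, 0, 0, 0.2], [30, 0, 0, 0, 0.2], [30, 0, 0, 0, 0]]}}

```text
clock: 32.72
position: [0.5396, -0.0043, 0.0868]
ee_rot: [-2.118, -2.319, -0.0]
force: [-3.9, 2.2, 9.5]
width: 0.474
gripper_force: 25.0
```

```bash
python3 -c "
from h import *
s=observe();T=R.from_rotvec(s['ee_rot']).as_matrix(); print(np.arctan2(T[1,1],T[0,1])-.132,s['force'],s['ft_torque'])"
```

```text
-0.04150297528432903 [-3.88282547  2.22419328  9.51326095] [ 0.28430318  0.80985208 -0.01826802]
```

Request:
{"name": "apply_moves", "arguments": {"commands": [[75, 0, 0, 0, 0], [75, 0, 0, 0, 0], [75, 0, 0, 0, 0], [75, 0, 0, 0.3, 0], [75, 0, 0, 0.7, 0], [75, 0, 0, 0.9, 0], [75, 0, 0, 0.9, 0], [75, 0, 0, 0.8, 0], [75, 0, 0, 0, 0], [75, 0, 0, 0, 0]]}}

```text
clock: 33.98
position: [0.5394, -0.0047, 0.3027]
ee_rot: [2.12, 2.318, -0.0]
force: [0.8, 0.0, -0.7]
width: 0.751
gripper_force: 0.0
```

```bash
python3 - <<'E'
from h import *
knob('w9')
# dark-fraction by angle about the marks' centre, radii 26..44 mm
for n in ['w6d','w8d','w9d']:
    g=cv2.cvtColor(cv2.imread(f'pics/{n}.png'),cv2.COLOR_BGR2GRAY).astype(np.float32)
    for c in [(251,254)]:
        pol=cv2.warpPolar(g,(250,720),c,250,cv2.WARP_POLAR_LINEAR)
        for r0,r1 in [(95,115),(120,150),(150,165),(165,180),(182,195)]:
            a=pol[2*195:2*260,r0:r1].mean(1); w=np.clip(np.median(pol[:,r0:r1])-8-a,0,None)
            print(n,r0,'ang',round(float(360-(195+(w*np.arange(len(a))).sum()/w.sum()/2)),1),'max',w.max().round(0), 'at',360-(195+w.argmax()/2))
a,b=[cv2.imread(f'pics/{n}d.png')[80:280,80:280] for n in('w8','w9')]
cv2.imwrite('pics/cmp.png',cv2.resize(np.hstack([a,b]),(800,400)))
E
```

```text
[ 0.539 -0.005  0.303] [ 0.44  0.32 -0.7   1.62  0.21  1.28 -0.21] 33.975
y-axis ang 0.08896605029220857
knob 1676 ((0.5405756235122681, -0.005541179794818163), 0.022802304476499557) [ 0.54038466 -0.00381965  0.11418222]
bezel ((0.5407539010047913, -0.006733886897563934), (0.1305702030658722, 0.1282922625541687), 8.908256530761719)
w6d 95 ang 136.5 max 47.0 at 136.0
w6d 120 ang 135.8 max 42.0 at 135.5
w6d 150 ang 139.0 max 51.0 at 135.5
w6d 165 ang 137.1 max 59.0 at 135.0
w6d 182 ang 124.7 max 39.0 at 134.5
w8d 95 ang 130.7 max 73.0 at 131.0
w8d 120 ang 129.6 max 74.0 at 130.5
w8d 150 ang 132.5 max 72.0 at 129.5
w8d 165 ang 133.8 max 56.0 at 135.5
w8d 182 ang 125.9 max 37.0 at 135.0
w9d 95 ang 130.4 max 72.0 at 132.5
w9d 120 ang 129.3 max 73.0 at 129.0
w9d 150 ang 132.1 max 72.0 at 129.0
w9d 165 ang 133.5 max 53.0 at 135.5
w9d 182 ang 127.1 max 38.0 at 135.0
```

View pics/cmp.png

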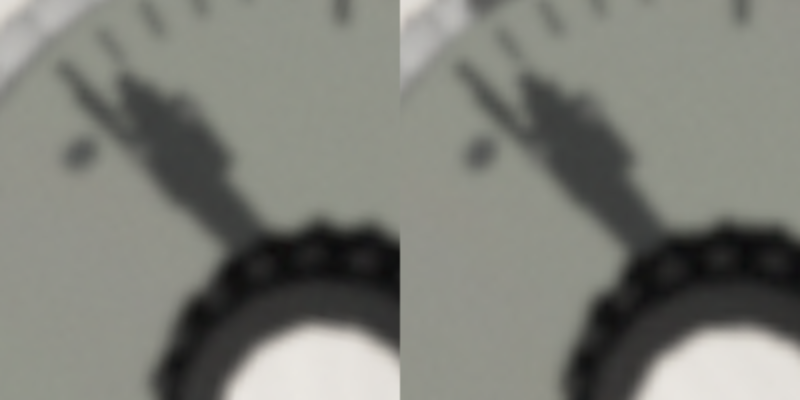

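Unchanged within 0.3°, yet the hand (about 129.5°) is roughly 0.09 rad short of the mark and live hand (135.5°). One more stroke at about 13 N. I'll lift before letting go and check numerically at each stage.

Request:
{"name": "apply_moves", "arguments": {"commands": [[75, 0.01, 0, -0.6, -0.3], [75, 0, 0, -0.7, -0.3], [75, 0, 0, -0.7, -0.3], [75, 0, 0, -0.7, -0.1], [75, 0, 0, -0.6, 0], [75, 0, 0, -0.2, 0], [75, 0, 0, 0, 0], [75, 0, 0, 0, 0], [30, 0, 0, 0, 0], [30, 0, 0, 0, 0], [30, 0, 0, 0, 0], [30, 0, 0, 0, 0]], "newtons": 35}}

```text
clock: 35.52
position: [0.5401, -0.0046, 0.0925]
ee_rot: [-2.628, -1.721, 0.0]
force: [-1.3, 0.3, 1.2]
width: 0.471
gripper_force: 35.0
```

Request:
{"name": "apply_moves", "arguments": {"commands": [[30, 0, 0, -0.05, 0], [30, 0, 0, -0.03, 0], [30, 0, 0, -0.022, 0], [30, 0, 0, 0, 0]]}}

```text
clock: 36.02
position: [0.5402, -0.0045, 0.0866]
ee_rot: [2.628, 1.721, -0.001]
force: [-4.4, -0.1, 9.8]
width: 0.469
gripper_force: 35.0
```

Request:
{"name": "apply_moves", "arguments": {"commands": [[30, 0, 0, -0.015, 0], [30, 0, 0, 0, 0]]}}

```text
clock: 36.28
position: [0.5402, -0.0045, 0.086]
ee_rot: [2.628, 1.721, -0.0]
force: [-5.6, 1.0, 13.7]
width: 0.475
gripper_force: 35.0
```

Request:
{"name": "apply_moves", "arguments": {"commands": [[30, 0, 0, 0, 0.1], [30, 0, 0, 0, 0.2], [30, 0, 0, 0, 0.2], [30, 0, 0, 0, 0.2], [30, -0.01, 0, 0, 0.2], [30, 0, 0, 0, 0.2], [30, 0, 0, 0, 0.2], [30, 0, 0, 0, 0.2], [30, 0, 0, 0, 0]]}}

```text
clock: 37.4
position: [0.5394, -0.0045, 0.0859]
ee_rot: [-1.813, -2.565, 0.0]
force: [-7.0, -0.7, 13.9]
width: 0.47
gripper_force: 35.0
```

```bash
cat >> h.py <<'E'
def ang(n):
    knob(n)
    g=cv2.cvtColor(cv2.imread(f'pics/{n}d.png'),cv2.COLOR_BGR2GRAY).astype(np.float32)
    pol=cv2.warpPolar(g,(250,720),(251,254),250,cv2.WARP_POLAR_LINEAR)
    for r0,r1 in [(100,115),(120,150),(150,165)]:
        a=pol[2*205:2*255,r0:r1].mean(1); print(r0,[int(x) for x in a[::5]])
    s=observe(); print(s['force'],s['ft_torque'])
E
python3 -c "
from h import *
ang('w10')"
```

```text
[ 0.539 -0.004  0.086] [ 0.42  0.57 -0.71  1.9   0.48  0.86 -0.2 ] 37.4
y-axis ang 0.34039118409234775
knob 7327 ((0.5363463163375854, 0.005011970177292824), 0.03825777769088745) [0.53670269 0.00317267 0.10842064]
bezel ((0.5396772027015686, -0.006610050797462463), (0.12081383913755417, 0.13069932162761688), 56.00428771972656)
100 [213, 213, 213, 213, 213, 186, 154, 97, 93, 94, 94, 125, 167, 203, 214, 213, 214, 213, 213, 212]
120 [213, 213, 213, 214, 214, 202, 113, 115, 108, 95, 95, 112, 137, 210, 213, 213, 213, 214, 213, 213]
150 [213, 215, 215, 200, 164, 170, 173, 135, 95, 95, 105, 180, 203, 214, 214, 213, 213, 214, 213, 214]
[-7.00319207  1.47590344 12.73255405] [ 0.11299263  1.34256252 -0.0559378 ]
```

Request:
{"name": "apply_moves", "arguments": {"commands": [[30, 0, 0, 0.06, 0], [30, 0, 0, 0.05, 0], [30, 0, 0, 0, 0], [75, 0, 0, 0, 0], [75, 0, 0, 0, 0], [75, 0, 0, 0, 0], [75, 0, 0, 0.5, 0], [75, 0, 0, 0.9, 0], [75, 0, 0, 0.9, 0], [75, 0, 0, 0.9, 0], [75, 0, 0, 0.3, 0], [75, 0, 0, 0, 0]]}}

```text
clock: 38.95
position: [0.5406, -0.0046, 0.3033]
ee_rot: [1.814, 2.562, 0.003]
force: [-0.3, 0.2, 0.2]
width: 0.747
gripper_force: 0.0
```

```bash
python3 - <<'E'
from h import *
ang('w11')
# dial-centre-free check: peak/live directions for each shot, several plane heights, fitted lines
for n in ['w8','w9','w11']:
    f=np.load(n+'.npz'); C=cam('wrist',f); K=np.array([.5406,-.0056]); y=.132
    for z in (.063,.066,.069):
        N=560; sc=.07/280; v,u=np.mgrid[:N,:N]; a=(u-280)*sc; b=-(v-280)*sc
        X=np.c_[(K[0]+a*np.cos(y)-b*np.sin(y)).ravel(),(K[1]+a*np.sin(y)+b*np.cos(y)).ravel(),np.full(N*N,z)]
        M=proj(C,X).reshape(N,N,2).astype(np.float32); g=cv2.cvtColor(cv2.remap(f['p'],M[...,0],M[...,1],3),cv2.COLOR_RGB2GRAY)
        bg=np.median(g[60:500,60:500]); t=(g<bg*.6); r=np.hypot(a,b); th=np.degrees(np.arctan2(b,a))
        m=t&(r>.027)&(r<.042)&(th>110)&(th<150); pts=np.c_[a[m],b[m]].astype(np.float32)
        vx,vy,x0,y0=cv2.fitLine(pts,cv2.DIST_HUBER,0,.01,.01).ravel()
        if vx>0: vx,vy=-vx,-vy
        print(n,z,'centroid ang',np.degrees(np.arctan2(pts[:,1].mean(),pts[:,0].mean())).round(1),'line dir',np.degrees(np.arctan2(vy,vx)).round(1),'offset mm',(1e3*(x0*vy-y0*vx)).round(2))
E
```

```text
[ 0.541 -0.005  0.303] [ 0.53  0.35 -0.83  1.62  0.27  1.29 -0.01] 38.95
y-axis ang 0.33859967083843656
knob 1673 ((0.5403091907501221, -0.005338853690773249), 0.022694086655974388) [ 0.53981486 -0.0038768   0.11427127]
bezel ((0.5407285094261169, -0.00580887496471405), (0.13015249371528625, 0.12996390461921692), 62.924095153808594)
100 [146, 147, 146, 146, 146, 143, 125, 86, 64, 62, 62, 64, 71, 91, 115, 138, 146, 146, 147, 146]
120 [146, 147, 146, 147, 146, 146, 137, 102, 72, 64, 63, 63, 66, 81, 116, 142, 146, 146, 146, 146]
150 [146, 147, 146, 142, 122, 121, 136, 109, 93, 99, 67, 65, 94, 129, 142, 146, 147, 146, 146, 146]
[-0.45662697  0.01379559 -0.58943678] [ 0.04274994 -0.11572528 -0.02674007]
w8 0.063 centroid ang 131.1 line dir 123.6 offset mm -4.55
w8 0.066 centroid ang 130.4 line dir 124.1 offset mm -3.83
w8 0.069 centroid ang 129.6 line dir 121.9 offset mm -4.66
w9 0.063 centroid ang 130.4 line dir 125.0 offset mm -3.31
w9 0.066 centroid ang 129.8 line dir 125.0 offset mm -2.93
w9 0.069 centroid ang 129.2 line dir 125.2 offset mm -2.43
w11 0.063 centroid ang 129.6 line dir 125.1 offset mm -2.7
w11 0.066 centroid ang 129.2 line dir 124.9 offset mm -2.59
w11 0.069 centroid ang 128.7 line dir 124.5 offset mm -2.54
```

```bash
python3 - <<'E'
from h import *
def polar(n,z,K=np.array([.5406,-.0056]),y=.132):
    f=np.load(n+'.npz'); C=cam('wrist',f); A=np.radians(np.arange(90,170,.5)); rr=np.arange(.022,.060,.0005)
    th,r=np.meshgrid(A,rr,indexing='ij'); X=np.c_[(K[0]+r*np.cos(th+y)).ravel(),(K[1]+r*np.sin(th+y)).ravel(),np.full(th.size,z)]
    M=proj(C,X).reshape(*th.shape,2).astype(np.float32)
    return np.degrees(A),rr,cv2.cvtColor(cv2.remap(f['p'],M[...,0],M[...,1],cv2.INTER_LINEAR),cv2.COLOR_RGB2GRAY).astype(float)
def runs(A,a,bg):
    m=a<bg*.75; e=np.flatnonzero(np.diff(np.r_[0,m.astype(int),0])); return [(float(A[i]),float(A[j-1])) for i,j in e.reshape(-1,2)]
for n in ['w6','w7','w8','w9','w10','w11']:
    A,rr,g=polar(n,.066); bg=np.percentile(g,75); print(n)
    for r in (.028,.034,.038,.042,.045,.048,.050,.052): print('  r',r,runs(A,g[:,np.argmin(abs(rr-r))],bg))
E
```

```text
w6
  r 0.028 [(135.5, 139.5), (165.0, 169.5)]
  r 0.034 [(136.0, 138.5)]
  r 0.038 [(135.5, 138.5)]
  r 0.042 [(136.0, 138.0)]
  r 0.045 [(135.5, 138.0), (142.0, 145.0)]
  r 0.048 [(90.5, 91.0), (134.5, 137.5), (143.5, 145.5)]
  r 0.05 [(90.0, 91.0), (134.5, 137.5)]
  r 0.052 [(90.0, 91.0), (134.5, 136.5)]
w7
  r 0.028 [(136.0, 140.0), (159.0, 169.5)]
  r 0.034 [(135.5, 139.0)]
  r 0.038 [(135.5, 139.0)]
  r 0.042 [(135.5, 138.5), (144.0, 155.5)]
  r 0.045 [(135.5, 166.0)]
  r 0.048 [(90.0, 91.0), (133.5, 138.0), (142.5, 169.5)]
  r 0.05 [(90.0, 91.0), (133.5, 138.0), (144.5, 169.5)]
  r 0.052 [(90.0, 91.0), (97.0, 98.0), (104.5, 105.00000000000001), (112.0, 112.5), (119.0, 119.99999999999999), (126.5, 127.50000000000001), (133.5, 137.5), (145.0, 169.5)]
w8
  r 0.028 [(124.49999999999999, 139.0)]
  r 0.034 [(121.0, 139.5)]
  r 0.038 [(122.0, 138.0)]
  r 0.042 [(123.00000000000001, 137.5)]
  r 0.045 [(126.0, 137.5), (142.0, 144.5)]
  r 0.048 [(90.0, 91.5), (128.0, 131.5), (134.0, 137.5)]
  r 0.05 [(90.0, 91.0), (134.5, 137.0)]
  r 0.052 [(90.0, 91.0), (134.5, 136.5)]
w9
  r 0.028 [(12
[... 439 characters left out ...]
5.00000000000001, 140.0)]
  r 0.045 [(129.0, 137.0), (141.0, 146.5)]
  r 0.048 [(90.0, 92.0), (131.0, 137.0), (141.0, 143.0)]
  r 0.05 [(90.0, 92.0), (131.5, 137.0)]
  r 0.052 [(90.5, 91.5), (98.0, 98.5), (105.5, 105.5), (112.5, 113.0), (119.99999999999999, 119.99999999999999), (127.00000000000001, 127.50000000000001), (134.0, 136.0)]
w11
  r 0.028 [(123.00000000000001, 138.5)]
  r 0.034 [(119.5, 138.0)]
  r 0.038 [(120.50000000000001, 137.5)]
  r 0.042 [(121.5, 137.0)]
  r 0.045 [(124.49999999999999, 132.0), (134.5, 137.0), (142.5, 144.5)]
  r 0.048 [(90.0, 91.5), (126.5, 130.0), (134.5, 137.0)]
  r 0.05 [(90.0, 91.5), (128.0, 128.0), (134.5, 137.0)]
  r 0.052 [(90.0, 91.5), (134.5, 136.0)]
```

While pressed (w10) the hand read about 133°, and after the quick lift about 128.5°, so it springs back on release. I'll repeat with a gradual release, still turning anticlockwise, and check each stage from the same camera pose.

Request:
{"name": "apply_moves", "arguments": {"commands": [[75, 0, 0, -0.6, -0.3], [75, 0, 0, -0.7, -0.3], [75, 0, 0, -0.7, -0.3], [75, 0, 0, -0.7, -0.3], [75, 0, 0, -0.6, -0.3], [75, 0, 0, -0.2, 0], [75, 0, 0, 0, 0], [75, 0, 0, 0, 0], [30, 0, 0, 0, 0], [30, 0, 0, 0, 0], [30, 0, 0, 0, 0], [30, 0, 0, 0, 0]], "newtons": 25}}

```text
clock: 40.5
position: [0.5399, -0.0047, 0.0921]
ee_rot: [2.628, 1.721, 0.0]
force: [0.2, -0.0, 0.5]
width: 0.471
gripper_force: 25.0
```

Request:
{"name": "apply_moves", "arguments": {"commands": [[30, 0, 0, -0.05, 0], [30, 0, 0, -0.03, 0], [30, 0, 0, -0.022, 0], [30, 0, 0, -0.01, 0.1], [30, 0, 0, 0, 0.2], [30, 0, 0, 0, 0.2], [30, 0, 0, 0, 0.2], [30, 0, 0, 0, 0.2]]}}

```text
clock: 41.5
position: [0.5396, -0.0046, 0.0857]
ee_rot: [2.174, 2.268, -0.001]
force: [-4.1, -0.9, 10.8]
width: 0.473
gripper_force: 25.0
```

```bash
cat >> h.py <<'E'
def peak(n):
    s,p,d=shot(n); C=cam('wrist',s); K=np.array([.5406,-.0056]); A=np.arange(90,170,.5)
    for r in (.034,.038,.042,.045,.048,.050):
        t=np.radians(A)+.132; M=proj(C,np.c_[K[0]+r*np.cos(t),K[1]+r*np.sin(t),np.full(len(t),.066)]).astype(np.float32)
        a=cv2.cvtColor(cv2.remap(p,M[:,None,0],M[:,None,1],1),cv2.COLOR_RGB2GRAY)[:,0].astype(float); m=a<np.percentile(a,75)*.75
        e=np.flatnonzero(np.diff(np.r_[0,m.astype(int),0])).reshape(-1,2); print(r,[(round(float(A[i]),1),round(float(A[j-1]),1)) for i,j in e])
    print(s['force'].round(1),s['ft_torque'].round(3))
E
python3 -c "
from h import *
peak('w12')"
```

```text
[ 0.54  -0.005  0.086] [ 0.4   0.56 -0.68  1.9   0.46  0.85 -0.48] 41.5
y-axis ang 0.042249559274447006
0.034 [(90.0, 147.5)]
0.038 [(90.0, 148.5)]
0.042 []
0.045 []
0.048 []
0.05 []
[-4.1 -0.9 10.8] [-0.214  0.865 -0.029]
```

Request:
{"name": "apply_moves", "arguments": {"commands": [[30, 0, 0, 0, 0.2], [30, 0, 0, 0, 0.2], [30, 0, 0, 0, 0.2]]}}

```text
clock: 41.92
position: [0.5393, -0.0047, 0.0857]
ee_rot: [-1.811, -2.567, 0.001]
force: [-5.1, -0.8, 11.2]
width: 0.474
gripper_force: 25.0
```

```bash
python3 -c "
from h import *
peak('w13')"
```

```text
[ 0.539 -0.005  0.086] [ 0.45  0.58 -0.75  1.89  0.51  0.87 -0.23] 41.925
y-axis ang 0.342271378563967
0.034 [(127.0, 145.0)]
0.038 [(128.0, 144.0)]
0.042 [(128.5, 143.0)]
0.045 [(132.5, 140.0), (141.0, 147.0)]
0.048 [(91.0, 92.5), (134.0, 137.5), (141.5, 144.0)]
0.05 [(91.0, 92.5), (134.5, 137.5)]
[-5.1 -0.8 11.2] [-0.24   0.879  0.006]
```

Request:
{"name": "apply_moves", "arguments": {"commands": [[30, 0, 0, 0.006, 0.06], [30, 0, 0, 0.006, 0.06], [30, 0, 0, 0.006, 0.06], [30, 0, 0, 0.006, 0.06], [30, 0, 0, 0.006, 0.06], [30, 0, 0, 0.01, 0.06], [30, 0, 0, 0.01, 0.06], [30, 0, 0, 0.02, 0], [30, 0, 0, 0.03, 0], [30, 0, 0, 0, 0]]}}

```text
clock: 43.22
position: [0.5392, -0.0048, 0.0911]
ee_rot: [-1.536, -2.74, 0.001]
force: [-4.8, -0.9, 1.0]
width: 0.473
gripper_force: 25.0
```

```bash
python3 -c "
from h import *
peak('w14')"
```

```text
[ 0.539 -0.005  0.091] [ 0.48  0.59 -0.81  1.89  0.54  0.9  -0.04] 43.225
y-axis ang 0.5486811671921603
0.034 [(126.5, 144.5)]
0.038 [(127.0, 143.5)]
0.042 [(127.5, 142.5)]
0.045 [(131.5, 138.5), (142.0, 146.5)]
0.048 [(90.5, 92.5), (133.5, 137.0), (141.0, 143.5)]
0.05 [(90.5, 92.5), (134.0, 137.0)]
[-4.8 -0.9  1. ] [-0.058  0.926  0.008]
```

Now on the zero mark (about 135.5°), and it stays there unpressed. Let go and rise.

Request:
{"name": "apply_moves", "arguments": {"commands": [[75, 0, 0, 0, 0], [75, 0, 0, 0, 0], [75, 0, 0, 0, 0], [75, 0, 0, 0.4, 0], [75, 0, 0, 0.9, 0], [75, 0, 0, 0.9, 0], [75, 0, 0, 0.9, 0], [75, 0, 0, 0.4, 0], [75, 0, 0, 0, 0]]}}

```text
clock: 44.4
position: [0.5409, -0.0042, 0.3033]
ee_rot: [1.535, 2.737, 0.003]
force: [-0.2, 0.9, -1.3]
width: 0.752
gripper_force: 0.0
```

```bash
python3 -c "
from h import *
peak('w15')"
```

```text
[ 0.541 -0.004  0.303] [ 0.6   0.39 -0.94  1.61  0.32  1.31  0.15] 44.4
y-axis ang 0.5487616929883035
0.034 [(126.0, 144.5)]
0.038 [(127.0, 143.0)]
0.042 [(128.0, 142.5)]
0.045 [(131.5, 139.0), (142.0, 144.5)]
0.048 [(90.5, 91.5), (133.0, 137.0)]
0.05 [(90.5, 92.0), (134.0, 137.0)]
[-0.2  0.9 -1.3] [ 0.017 -0.162 -0.006]
```

```bash
python3 -c "
from cell import arm
print(arm.sign_off())"
```

```text
the job is handed in; nothing more can be done
None
```

The job is handed in at about 44 s: the drop weight stands upright in the middle of the rubber disc, the live hand is at zero, the peak hand is back on its zero mark, and the gripper is open and clear; I never moved against the jars, but did not measure them again at the end.

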